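# Refit the rotor of the model aeroplane ride

## Task

Put the layout's little aeroplane ride back together: lift its four-plane rotor up and off the fork stand, lower its splined stem into the drive socket on top of the ride's tower, turn it until the splines mesh and push it fully home against the thrust spring, so that its flange lies flat on the drive boss. Finish while still gripping the rotor and pressing it down, so that I can fit the retaining clip from under the baseboard: do not let go. Leave the other things on the layout where they are.

Things in the scene. Friction and masses are not known exactly. Their poses are not given: they have to be found in the camera images.
- rotor: Loose metal rotor of the ride, 130 to 230 g. Origin at its stem's tip, z up the stem. From the tip up: chamfered round nose 12.4 mm dia (z 0-8 mm); 14 mm core with four splines along +-x and +-y, 5 mm wide, 20 mm over opposite ones, lowest 2 mm smaller as lead-in (8-33); neck 14 mm (33-40); flange 48 mm (40-46); hub 52 mm (46-58); lantern (58-92); dome to 104. A quarter turn leaves it the same.
- rotor_lantern (a point): Middle of the rotor's lantern, 75 mm above the stem's tip: a square housing 26 x 26 mm, 34 mm high, flat sides facing the rotor's +-x and +-y, in line with the splines. Grip it across two opposite flats; the hub's flat top is 17 mm under this point. Four thin arms leave the hub at 45 deg to x and y for little planes 85 mm from the axis (wing tips 105), all 16 mm or more below the lantern's top.
- rotor_flange (a point): Centre of the flat underside of the rotor's flange, 40 mm above the stem's tip. Axes as the rotor's.
- fork_stand: Fixed steel stand; origin on the surface under the hanging stem. Two level prongs 6 mm thick at its y = +-15 mm (24 mm clear), tops 110 mm up, open to its -x; their ends, 30 mm to -x, turn up 10 mm. The rotor's flange rests on them, at any angle, stem hanging between; it lifts straight up. Post 16 mm thick, no higher than the prongs, 115 mm to +x, on a foot spanning x 70-170 and y +-60 mm.
- ride_base: Fixed base of the ride: round plank deck 170 mm dia, 14 mm high, with a 31 mm high wire fence at its rim and one concrete step outside it; in its middle a white hollow round tower 66 mm dia, 85 mm high. Origin at the centre of the deck's underside on the surface.
- drive: Fixed square steel boss 36 x 36 mm in the tower's top, upper face 88 mm above the surface, at any angle to the base; it does not turn. Origin on the tower's axis at the surface, z up. Central socket: bore 15.2 mm with four slots along its +-x and +-y (square to its sides), 6.4 mm wide, 21.6 mm over opposite slots, deeper than the stem. Unmeshed splines land on the face, flange 32 mm too high.
- socket_mouth (a point): Centre of the socket's mouth in the boss's flat upper face, 88 mm above the surface. Axes as the drive's. The rotor is home when its flange's underside lies on this face.
- thrust_cup (a joint): How far the spring-loaded thrust cup in the socket is pressed down, in m: 0 when free (its top 30 mm below the mouth), 0.010 with the rotor fully home. The spring pushes up with 4 N at first touch and 8 N at home, so a released rotor rises again by 10 mm.
- oil_bottle: Bystander: small clear oil bottle with a white cap, 34 mm dia, 95 mm tall, standing; origin at the centre of its underside.
- screwdriver: Bystander: screwdriver with a wooden handle, 160 mm long, lying; origin on the surface under its middle.
- model_car: Bystander: grey die-cast model car, 100 x 40 x 37 mm, standing; origin under its middle.
- boxcar: Bystander: dark red model boxcar, 152 x 54 x 70 mm, standing; origin under its middle.
There are look-alikes about, which are no part of the job. Leave any yellow look-alike of the rotor alone.

How it is judged:
By the outcome, as a careful person would: the job done as asked, in the order asked, and still so for the second after the job is handed in, while the arm keeps its last pose, push and grip.
It also fails if it takes over 51 s, if anything falls off the work surface, if the arm or the gripper's body presses on something with over 40 N, if the wrist force passes 120 N, or if a joint passes its speed limit or range.

## Robot

A 6-joint arm with a two-finger parallel gripper is mounted at the origin on the work surface. World frame = base frame: x ahead of the robot, y to its left, z up, the work surface at z = 0. Lengths are in m, angles in rad, forces in N, time in s.
With the tool pointing down it reaches from about 0.225 to 0.875 m from the base axis. Payload 3.4 kg.
Tool frame: the origin (TCP) lies at the very end of the fingers, on their centre line; the grasp point (between the pads) lies 19 mm behind it; z points along the fingers, y is the direction in which the jaws open and shut (so a half turn about z gives the same grasp; the last joint's range is limited). The gripper opens to 85 mm and grips with 20 to 120 N. Pads are 22 mm wide; open, the fingers measure 114 mm over their backs; the gripper's body (76 mm by 85 mm) begins 54 mm behind the grasp point. The pads swing forward as they close: fully open they stand 13 mm farther back than shut.
Start: joints at [1.171, 0.276, 1.505, -0, 1.361, -0.121], TCP at [0.158, 0.553, 0.231] pointing down, gripper open.
Joint ranges: [-2.89, 2.89], [-0.75, 2.08], [0.22, 2.7], [-1.18, 4.32], [0.11, 2.71], [-2.7, 2.7]. Speed limits (rad/s): [2.57, 2.57, 3.14, 3.14, 3.14, 3.14].

## Interface

Orientations are given as a rotation vector (axis times angle).
In Python, from workcell import bot gives the robot as it stands.
- The arm moves only by the shell command python3 -m pendant 'ROWS' [OPENING]. ROWS is JSON, a list of rows, each a list of 2 entries, a list of its own where there are three numbers: the shift along the tool's x, y, z in m, then the turn, a rotation vector about the tool's x, y, z in rad. A call has 1 to 12 rows; each row is the pose to reach, as a shift and turn from the pose commanded when the call began, along the tool's axes at that moment; what a row does not reach only later rows make up. A row lasts 1/8 s, in which the tool goes at most 62.5 mm and 10.7 degrees, less where a joint would pass 70% of its speed; a pose out of reach is approached as far as the arm can. A call with a gripper value outside its range is refused whole. OPENING is the finger opening in m, from 0 to 0.0854, set as the call begins (- or left out, the last holds). The fingers move at their own pace and stop on an object; the grip force is fixed at half the most. Time passes only in rows, so rows that repeat a pose let the fingers close. It gives the time, the measured TCP pose, the force and the opening at its end, in the units of the state.
- bot.sense(): the state, without advancing time (a new reading comes with each control period).
- bot.grab_frame(name): name is "side" or "top" or "wrist"; returns a dict with "color" (420x560x3 uint8, blue, green, red), "range_z" (420x560 float32, m along the optical axis (not along the pixel's ray), 0 where there is no reading), "fx", "fy", "cx", "cy" (pixels), "view" (4x4, takes a point from world to camera coordinates). Camera axes: x right, y down, z forward; pixel columns grow to the right and rows downward; lengths in m; the calibration is good to about 2 mm. A picture is of the moment at which its call begins.
- bot.close_job(): hands the job in, once; it reports no verdict.
The state is a dict: "time": time; "qpos": joint angles; "dq": joint speeds; "tau": joint torques, N m; "ee_pos": TCP position; "orientation": TCP orientation; "contact_force": force on the tool from outside, world axes, zero at the start; "torque": the same for the moment, N m; "grip_width": finger opening in m.
Only numpy, scipy, OpenCV 4.12 (cv2) and the standard library are available. Lean on these libraries where they do the work, as an engineer would, in place of code of your own. Each camera call takes 0.05 s, during which the arm holds its last target.

## Working session

There is one attempt and no reset: what is moved stays moved. The work goes in short steps, Python scripts to look and compute and a shell command to move; the robot and the scene stay as the last step left them, time stands still between calls to the robot, and variables do not carry over. Pictures are saved under pics/ and viewed, and the job is handed in when it is done.

```bash
mkdir -p pics; ls; cat > h.py <<'E'
import numpy as np,cv2
from scipy.spatial.transform import Rotation as R
from workcell import bot
def grab(n,tag):
    f=bot.grab_frame(n); np.savez(f'pics/{tag}.npz',**f); cv2.imwrite(f'pics/{tag}.png',f['color']); return f
def load(tag): return dict(np.load(f'pics/{tag}.npz'))
def ray(f,u,v):
    V=f['view'];Rm=V[:3,:3];c=-Rm.T@V[:3,3]
    d=Rm.T@np.array([(u-f['cx'])/f['fx'],(v-f['cy'])/f['fy'],1]);return c,d
def plane(f,u,v,z):
    c,d=ray(f,u,v);return c+d*(z-c[2])/d[2]
def proj(f,p):
    q=f['view'][:3,:3]@np.array(p)+f['view'][:3,3];return q[0]/q[2]*f['fx']+f['cx'],q[1]/q[2]*f['fy']+f['cy']
def cloud(f):
    z=f['range_z'];v,u=np.mgrid[:z.shape[0],:z.shape[1]]
    P=np.stack([(u-f['cx'])/f['fx']*z,(v-f['cy'])/f['fy']*z,z],-1)
    W=(P-f['view'][:3,3])@f['view'][:3,:3];W[z==0]=np.nan;return W
E
python3 - <<'E'
from h import *
for n in ['side','top','wrist']:
    f=grab(n,n+'0');print(n,f['fx'],f['cx'],f['cy'],np.round(f['view'],3).tolist())
print(bot.sense())
E
```

```text
pics
side 470.8162163324618 269.9112775656645 213.59957948157236 [[-0.93, -0.368, -0.018, 0.468], [-0.266, 0.704, -0.658, 0.2], [0.255, -0.607, -0.753, 1.102], [0.0, 0.0, 0.0, 1.0]]
top 480.5484539125201 289.24384766552845 214.73796942789485 [[-0.007, -1.0, 0.013, -0.005], [-0.99, 0.006, -0.142, 0.503], [0.142, -0.013, -0.99, 1.242], [0.0, 0.0, 0.0, 1.0]]
wrist 306.02247917096264 277.1715494673401 213.01648308346353 [[0.275, 0.961, -0.002, -0.574], [0.928, -0.265, 0.263, -0.036], [0.252, -0.074, -0.965, 0.379], [0.0, 0.0, 0.0, 1.0]]
{'time': 0.15, 'qpos': array([ 1.17099497e+00,  2.76449739e-01,  1.50584157e+00, -2.07814838e-05,
        1.36067822e+00, -1.21002454e-01]), 'dq': array([-0.00052372, -0.00294842, -0.00316959, -0.00131794,  0.00214725,
        0.00046143]), 'tau': array([-3.74700812e-04, -4.17146337e+01, -2.46033132e+01, -3.76394219e-04,
        7.64212775e-03,  1.99742379e-05]), 'ee_pos': array([0.1581026 , 0.55243426, 0.23063871]), 'orientation': array([-4.36465940e-01, -3.11078665e+00,  2.09787621e-03]), 'contact_force': array([-0.91865703,  0.01300456, -0.79132368]), 'torque': array([ 0.01531542, -0.05149997, -0.03075179]), 'grip_width': 0.08526771372738118}
```

View pics/side0.png

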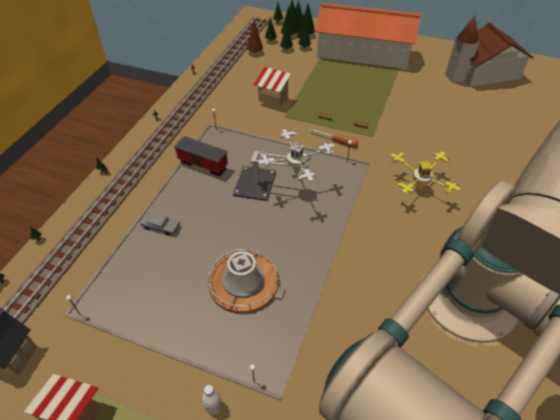

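View pics/top0.png

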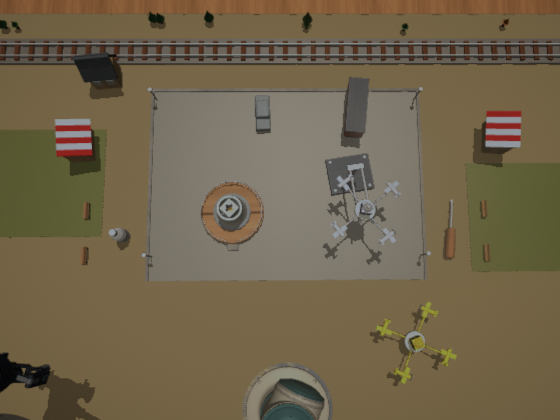

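View pics/wrist0.png

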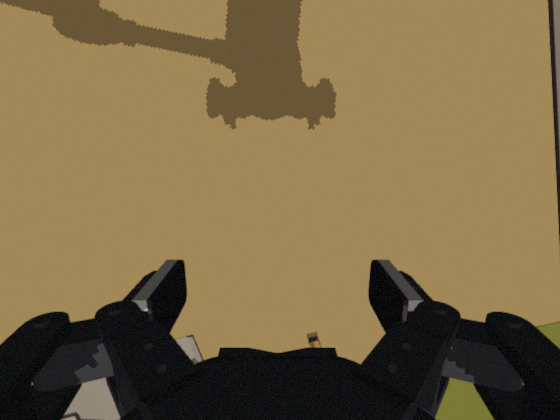

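The side view shows the white rotor at about (296,153), the tower at (242,262) and the yellow look-alike at (425,172). In the top view they are at (366,209), (229,208) and (415,342). Next I'll zoom in and measure.

```bash
python3 - <<'E'
from h import *
f=load('top0');g=load('side0')
a=cv2.resize(f['color'][165:255,320:412],None,fx=4,fy=4,interpolation=cv2.INTER_CUBIC)
b=cv2.resize(f['color'][178:250,195:265],None,fx=5,fy=5,interpolation=cv2.INTER_CUBIC)
def pad(x,h,w): 
    o=np.zeros((h,w,3),np.uint8);x=x[:h,:w];o[:x.shape[0],:x.shape[1]]=x;return o
cv2.imwrite('pics/ztop.png',np.hstack([pad(a,380,400),pad(b,380,380)]))
a=cv2.resize(g['color'][120:195,250:350],None,fx=4,fy=4,interpolation=cv2.INTER_CUBIC)
b=cv2.resize(g['color'][240:315,200:290],None,fx=4,fy=4,interpolation=cv2.INTER_CUBIC)
cv2.imwrite('pics/zside.png',np.hstack([pad(a,320,400),pad(b,320,380)]))
W=cloud(f)
for nm,(u0,u1,v0,v1),(z0,z1) in [('lantern',(350,385,190,225),(.165,.19)),('hub',(350,385,190,225),(.10,.135)),('boss',(205,255,185,235),(.08,.095)),]:
    p=W[v0:v1,u0:u1].reshape(-1,3);p=p[(p[:,2]>z0)&(p[:,2]<z1)]
    print(nm,len(p),p.mean(0) if len(p) else '',p.min(0),p.max(0))
p=W[190:225,350:385,2];print(np.round(p[::3,::3]*1000))
E
```

```text
lantern 67 [ 0.50184265 -0.19308343  0.16894247] [ 0.48961625 -0.20413285  0.16507061] [ 0.51393244 -0.18005451  0.17749923]
hub 350 [ 0.50567416 -0.19150093  0.12514517] [ 0.46453814 -0.24214951  0.10319892] [ 0.55465454 -0.15565356  0.13475114]
boss 366 [0.5146632  0.14616158 0.08703545] [0.48223982 0.11350855 0.0800095 ] [0.54775886 0.1778741  0.09399834]
[[132. 109.  10.   7.   3. 111.  -1.   5.  -2.   3.   5.   5.]
 [  1. 125.   5.  -5.  -1.   8.   1.  -1.   4.   4.   1.   5.]
 [  4.   3. 103.   0.   1.  -0. 110.  -2.  -1.   4.   5. 130.]
 [ -1.   1. 124.   3.   7. 126. 114.   2.  -1. 127.   2.   1.]
 [  1.   1. 111. 129. 159. 166. 163. 130. 130.   4.   1.   1.]
 [  1.   2. 131. 127. 166. 168. 170. 170. 132.   6.   5.   0.]
 [  6.   4. 132. 130. 160. 168. 167. 170. 133.  -4.   4.   3.]
 [  1.   4. 130. 131. 167. 162. 165. 163. 133.   5.   5.   1.]
 [  0.   5. 131. 127. 133. 137. 143. 127. 130.   2.   2.   0.]
 [  2.  -4. 124. 133. 127. 131. 129. 127.   2.   0.   2.  -1.]
 [126.  -0.   0. 112.   3.   6.   1. 107. 130.   2.  -1.   4.]
 [ -1.  -1.  -1. 113.   3.   2.  -1.  -2.  -4. 131.   2.   1.]]
```

View pics/ztop.png

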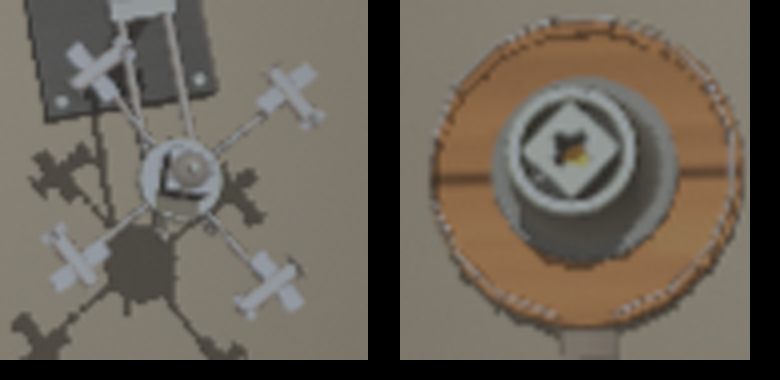

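View pics/zside.png

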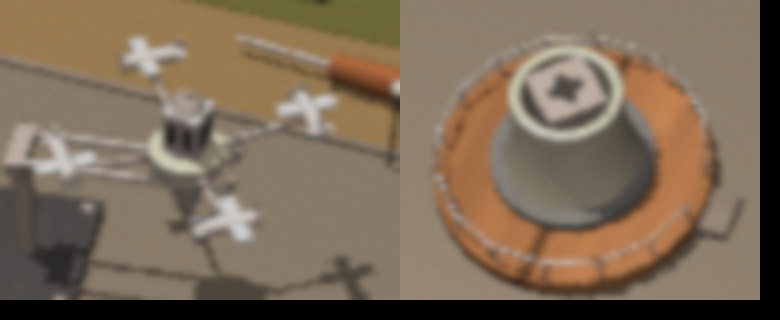

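```bash
python3 - <<'E'
from h import *
f=load('top0')
# planes
pl=[(98,68),(290,92),(270,283),(75,262)]
for z in (.13,.138):
    P=np.array([plane(f,320+x/4,165+y/4,z) for x,y in pl]);c=P.mean(0);d=P-c
    print(z,c,np.linalg.norm(d[:,:2],axis=1),np.degrees(np.arctan2(d[:,1],d[:,0])))
# boss by mask
W=cloud(f);hsv=cv2.cvtColor(f['color'],cv2.COLOR_BGR2HSV)
x,y=plane(f,320+190/4,165+167/4,.174)[:2];print('dome',x,y)
def show(nm,pts,z):
    P=np.array([plane(f,u,v,z) for u,v in pts]);print(nm,P.mean(0))
    for i in range(4):
        e=P[(i+1)%4]-P[i];print('  edge',np.linalg.norm(e[:2]),np.degrees(np.arctan2(e[1],e[0]))%90)
show('boss',[(195+(x-400)/5,178+y/5) for x,y in [(572,98),(620,148),(572,197),(523,150)]],.088)
# side: ring and boss corners
g=load('side0');f=g
show('boss side',[(200+(x-400)/4,240+y/4) for x,y in [(594,54),(612,102),(543,124),(527,76)]],.088)
print('side dome',plane(g,250+187/4,120+98/4,.174))
print(bot.sense()['time'])
E
```

```text
0.13 [ 0.50271793 -0.19584195  0.13      ] [0.08508998 0.08578392 0.08429792 0.08650734] [  36.95491268  -52.51012806 -142.56084985  128.01204455]
0.138 [ 0.50147877 -0.19443937  0.138     ] [0.0845084  0.0851976  0.08372176 0.08591608] [  36.95491268  -52.51012806 -142.56084985  128.01204455]
dome 0.5010243286196229 -0.19227015530787264
boss [0.51434419 0.14550887 0.088     ]
  edge 0.035899527658878445 43.51949646567871
  edge 0.03486355708680632 46.05287447183812
  edge 0.035029281933826616 45.997056663962944
  edge 0.0364258158914006 47.366674351291444
boss side [0.5109108  0.14880781 0.088     ]
  edge 0.03565127781009901 39.95032164171815
  edge 0.041153233895746 42.24486075625976
  edge 0.03493307691634156 39.56913610184496
  edge 0.040956264774289125 43.262933640357176
side dome [ 0.49917841 -0.18498384  0.174     ]
0.15
```

```bash
cat >> h.py <<'E'
def rel(target,yaw_y,s=None):
    """tool shift and z-turn (deg) to put the TCP at target pointing down with the jaw axis y at yaw_y (mod 180)"""
    s=s or bot.sense();T=R.from_rotvec(s['orientation']);M=T.as_matrix()
    sh=M.T@(np.array(target)-s['ee_pos'])
    yn=np.degrees(np.arctan2(M[1,1],M[0,1]))
    dd=(yaw_y-yn+90)%180-90
    y=np.array([np.cos(np.radians(yn+dd)),np.sin(np.radians(yn+dd)),0]);z=np.array([0,0,-1.]);x=np.cross(y,z)
    r=R.from_matrix(M.T@np.stack([x,y,z],1)).as_rotvec()
    print('yaw y',yn,'turn',dd,'shift mm',np.round(sh*1000,1),'rotvec',np.round(r,4),'q6',s['qpos'][5],'ee',np.round(s['ee_pos'],4),'t',s['time']);return sh,r
E
python3 - <<'E'
from h import *
for y in (-7.6,82.4): rel([.502,-.194,.33],y)
for y in (45,-45): rel([.513,.147,.33],y)
E
```

```text
yaw y 74.02625422010448 turn -81.62625422010447 shift mm [-536.  -623.1  -98.6] rotvec [-1.2000e-03  9.0000e-04  1.4246e+00] q6 -0.12100245439841026 ee [0.1581 0.5524 0.2306] t 0.15
yaw y 74.02625422010448 turn 8.373745779895529 shift mm [-536.  -623.1  -98.6] rotvec [-0.0014 -0.0002 -0.1461] q6 -0.12100245439841026 ee [0.1581 0.5524 0.2306] t 0.15
yaw y 74.02625422010448 turn -29.026254220104477 shift mm [-452.8 -292.2  -99. ] rotvec [-1.400e-03  2.000e-04  5.066e-01] q6 -0.12100245439841026 ee [0.1581 0.5524 0.2306] t 0.15
yaw y 74.02625422010448 turn 60.97374577989552 shift mm [-452.8 -292.2  -99. ] rotvec [-1.2000e-03 -9.0000e-04 -1.0642e+00] q6 -0.12100245439841026 ee [0.1581 0.5524 0.2306] t 0.15
```

```bash
python3 -m pendant '[[[-0.536,-0.623,-0.09],[0,0,-0.146]],[[-0.536,-0.623,-0.09],[0,0,-0.146]],[[-0.536,-0.623,-0.09],[0,0,-0.146]],[[-0.536,-0.623,-0.09],[0,0,-0.146]],[[-0.536,-0.623,-0.09],[0,0,-0.146]],[[-0.536,-0.623,-0.09],[0,0,-0.146]],[[-0.536,-0.623,-0.09],[0,0,-0.146]],[[-0.536,-0.623,-0.09],[0,0,-0.146]],[[-0.536,-0.623,-0.09],[0,0,-0.146]],[[-0.536,-0.623,-0.09],[0,0,-0.146]],[[-0.536,-0.623,-0.09],[0,0,-0.146]],[[-0.536,-0.623,-0.09],[0,0,-0.146]]]' 0.0854
python3 - <<'E'
from h import *
rel([.502,-.194,.32],82.4)
E
```

```text
time: 1.65
ee_pos: [0.4706, -0.1263, 0.313]
orientation: [0.21, 3.134, 0.001]
contact_force: [1.4, 0.8, 0.3]
grip_width: 0.0852
yaw y 82.34897375437117 turn 0.05102624562883307 shift mm [-40.2 -62.9  -7. ] rotvec [ 0.0006  0.0003 -0.0009] q6 -1.8429867486942917 ee [ 0.4706 -0.1263  0.313 ] t 1.65
```

```bash
python3 -m pendant '[[[-0.040,-0.063,-0.007],[0,0,-0.001]],[[-0.040,-0.063,-0.007],[0,0,-0.001]],[[-0.040,-0.063,-0.007],[0,0,-0.001]],[[-0.040,-0.063,-0.007],[0,0,-0.001]]]'
python3 - <<'E'
from h import *
f=grab('wrist','w1');rel([.502,-.194,.32],82.4);print(f['view'])
print(proj(f,[.502,-.194,.174]),proj(f,[.502,-.194,.128]))
E
```

```text
time: 2.15
ee_pos: [0.5007, -0.1905, 0.3198]
orientation: [-0.205, -3.134, -0.002]
contact_force: [0.1, 0.3, -0.2]
grip_width: 0.0851
yaw y 82.53837152364935 turn -0.13837152364934013 shift mm [-1.7 -3.4  0. ] rotvec [ 0.0007 -0.0004  0.0024] q6 -1.9341499145702903 ee [ 0.5008 -0.1904  0.3201] t 2.2
[[ 1.30144316e-01  9.91494895e-01  5.75430801e-04  1.23462109e-01]
 [ 9.56902071e-01 -1.25755561e-01  2.61770826e-01 -5.61842217e-01]
 [ 2.59616801e-01 -3.35173541e-02 -9.65129890e-01  3.27328756e-01]
 [ 0.00000000e+00  0.00000000e+00  0.00000000e+00  1.00000000e+00]]
(np.float64(273.6019514012731), np.float64(201.10241832448193)) (np.float64(274.04342426403565), np.float64(191.83695957281424))
```

View pics/w1.png

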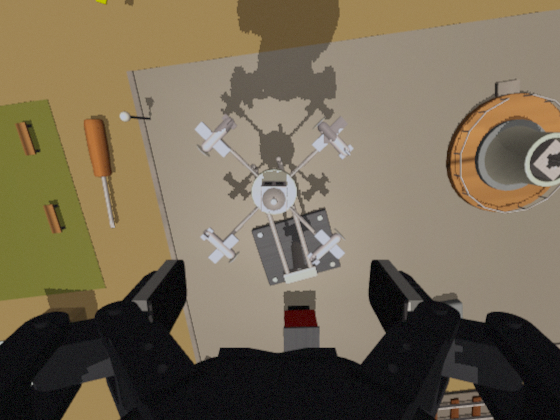

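The rotor is where I predicted: dome at about (273,200), hub at (273,191), and nothing in the fingers' way. I'll refine this with an enlarged crop.

```bash
python3 - <<'E'
from h import *
f=load('w1')
cv2.imwrite('pics/w1z.png',cv2.resize(f['color'][110:270,190:360],None,fx=3.5,fy=3.5,interpolation=cv2.INTER_CUBIC))
b=f['color'].astype(int);W=cloud(f)
m=(W[...,2]>.118)&(W[...,2]<.16)&(abs(W[...,0]-.502)<.12)&(abs(W[...,1]+.194)<.12)
P=W[m];d=P[:,:2]-[.502,-.194];r=np.hypot(*d.T)
k=(r>.035)&(r<.11);a=np.arctan2(d[k,1],d[k,0])
print('z planes',np.median(P[k,2]),'angle of axes mod 90:',np.degrees(np.angle(-np.exp(4j*a).mean()))/4, abs(np.exp(4j*a).mean()))
k=r<.03;print('hub mean',P[k&(P[:,2]<.134)].mean(0))
m=(W[...,2]>.166)&(np.hypot(W[...,0]-.502,W[...,1]+.194)<.03);print('dome',m.sum(),W[m].mean(0))
E
```

```text
z planes 0.1397678288818967 angle of axes mod 90: -7.425321599202752 0.8714468671628776
hub mean [ 0.49700062 -0.19292047  0.12816397]
dome 16793 [ 0.48769725 -0.19259644  0.40605307]
```

View pics/w1z.png

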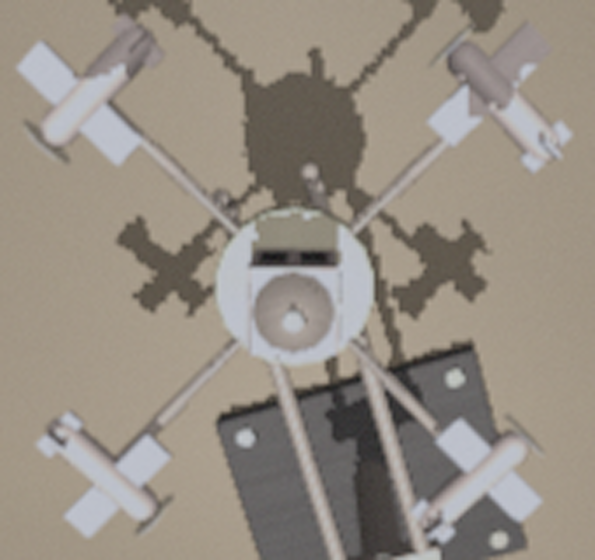

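```bash
python3 -m pendant '[[[-0.0017,-0.0034,0.05],[0,0,0]],[[-0.0017,-0.0034,0.1],[0,0,0]],[[-0.0017,-0.0034,0.13],[0,0,0]],[[-0.0017,-0.0034,0.13],[0,0,0]]]'
python3 - <<'E'
from h import *
rel([.502,-.194,.134],82.5)
E
```

```text
time: 2.7
ee_pos: [0.5008, -0.1934, 0.1882]
orientation: [-0.204, -3.13, -0.004]
contact_force: [0.1, 0.4, -0.2]
grip_width: 0.0857
yaw y 82.54442980649355 turn -0.04442980649355377 shift mm [-1.6 -0.6 54.2] rotvec [ 0.0022 -0.005   0.0008] q6 -1.939115127192998 ee [ 0.5008 -0.1934  0.1882] t 2.7
```

```bash
python3 -m pendant '[[[-0.0012,-0.0006,0.03],[0,0,0]],[[-0.0012,-0.0006,0.050],[0,0,0]],[[-0.0012,-0.0006,0.054],[0,0,0]],[[-0.0012,-0.0006,0.054],[0,0,0]],[[-0.0012,-0.0006,0.054],[0,0,0]]]'
python3 - <<'E'
from h import *
rel([.502,-.194,.134],82.5)
f=grab('wrist','w2');grab('side','s2')
E
```

```text
time: 3.32
ee_pos: [0.5048, -0.1967, 0.1375]
orientation: [0.206, 3.132, -0.002]
contact_force: [-0.1, -0.2, -0.0]
grip_width: 0.0854
yaw y 82.46137687125021 turn 0.03862312874979068 shift mm [3.1 2.3 3.5] rotvec [-0.0009  0.0028 -0.0007] q6 -1.9394392030256202 ee [ 0.5048 -0.1967  0.1375] t 3.325
```

View pics/w2.png

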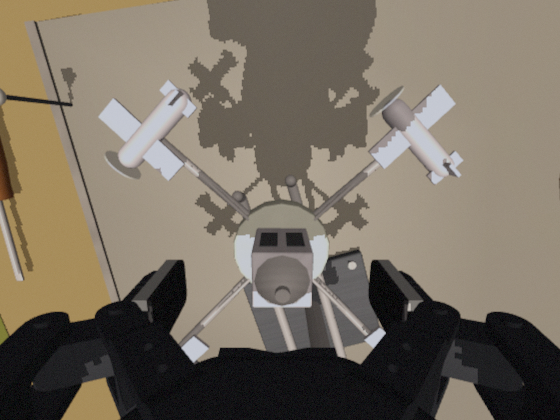

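```bash
python3 -m pendant '[[[0,0,0],[0,0,0]],[[0,0,0],[0,0,0]]]'
python3 - <<'E'
from h import *
rel([.502,-.194,.134],82.5)
E
```

```text
time: 3.68
ee_pos: [0.5039, -0.1965, 0.1361]
orientation: [0.207, 3.134, -0.0]
contact_force: [0.3, 0.0, -0.6]
grip_width: 0.0853
yaw y 82.44492217774702 turn 0.055077822252982855 shift mm [2.2 2.2 2.1] rotvec [-0.      0.0003 -0.001 ] q6 -1.9395002459713773 ee [ 0.5039 -0.1965  0.1361] t 3.675
```

```bash
python3 -m pendant '[[[0.0018,0.0022,0.001],[0,0,0]],[[0.0018,0.0022,0.001],[0,0,0]],[[0.0018,0.0022,0.001],[0,0,0]],[[0.0018,0.0022,0.001],[0,0,0]]]'
python3 - <<'E'
from h import *
rel([.502,-.194,.134],82.5)
f=grab('wrist','w3');print(proj(f,[.502,-.194,.174]))
E
```

```text
time: 4.18
ee_pos: [0.5024, -0.194, 0.1349]
orientation: [0.207, 3.135, 0.0]
contact_force: [-0.3, 0.4, 0.6]
grip_width: 0.0855
yaw y 82.44858926727268 turn 0.05141073272731944 shift mm [ 0.4 -0.   0.9] rotvec [ 0.0001  0.0001 -0.0009] q6 -1.9368603632941208 ee [ 0.5024 -0.194   0.1349] t 4.175
(np.float64(276.9156466846918), np.float64(304.00805956461255))
```

View pics/w3.png

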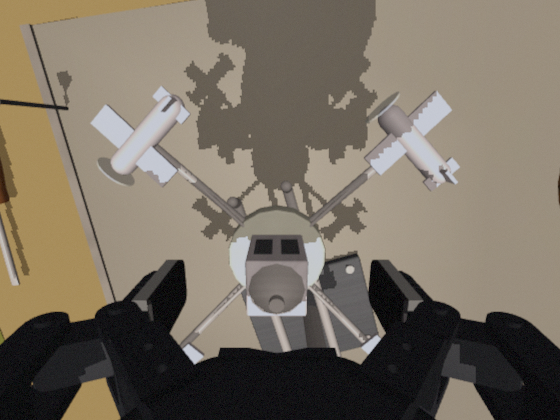

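The lantern sits midway between the fingers (dome tip at (277,304), square to the pads). Closing now.

```bash
python3 -m pendant '[[[0,0,0],[0,0,0]],[[0,0,0],[0,0,0]],[[0,0,0],[0,0,0]],[[0,0,0],[0,0,0]],[[0,0,0],[0,0,0]],[[0,0,0],[0,0,0]]]' 0
python3 - <<'E'
from h import *
rel([.502,-.194,.134],82.5)
f=grab('wrist','w4');print(bot.sense()['torque'])
E
```

```text
time: 4.97
ee_pos: [0.5024, -0.1941, 0.1351]
orientation: [0.207, 3.134, -0.0]
contact_force: [-1.1, 0.2, 1.4]
grip_width: 0.025
yaw y 82.4468921197657 turn 0.05310788023429325 shift mm [0.5 0.  1.1] rotvec [-0.0001  0.0004 -0.0009] q6 -1.9368577285416404 ee [ 0.5024 -0.1941  0.1351] t 4.975
[ 0.04272492  0.02056148 -0.0434864 ]
```

View pics/w4.png

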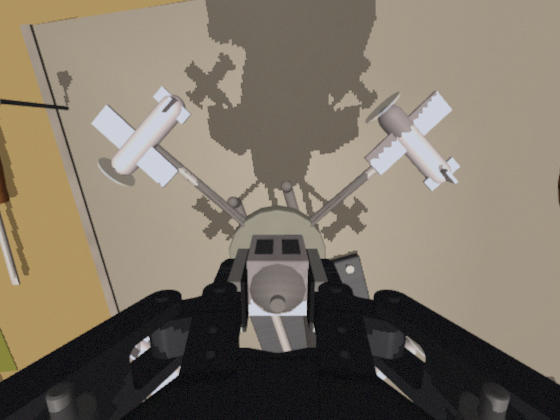

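```bash
python3 -m pendant '[[[0,0,-0.01],[0,0,0]],[[0,0,-0.03],[0,0,0]],[[0,0,-0.06],[0,0,0]],[[0,0,-0.09],[0,0,0]],[[0,0,-0.11],[0,0,0]],[[0,0,-0.11],[0,0,0]],[[0,0,-0.11],[0,0,0]]]'
python3 - <<'E'
from h import *
print(bot.sense()['torque'],bot.sense()['grip_width'])
f=grab('wrist','w5');grab('side','s5')
for y in (45,135):rel([.513,.147,.245],y)
E
```

```text
time: 5.9
ee_pos: [0.5017, -0.1936, 0.244]
orientation: [-0.207, -3.133, -0.001]
contact_force: [-0.5, 0.4, -1.8]
grip_width: 0.025
[-0.02612575  0.01316902 -0.00714302] 0.02496460158961352
yaw y 82.44616876153655 turn -37.446168761536555 shift mm [ 33.5 339.1  -1. ] rotvec [ 2.000e-04 -2.800e-03  6.536e-01] q6 -1.9368377043220038 ee [ 0.5016 -0.1936  0.2436] t 6.0
yaw y 82.44616876153655 turn 52.55383123846343 shift mm [ 33.5 339.1  -1. ] rotvec [ 0.0022 -0.0018 -0.9172] q6 -1.9368377043220038 ee [ 0.5016 -0.1936  0.2436] t 6.0
```

View pics/w5.png

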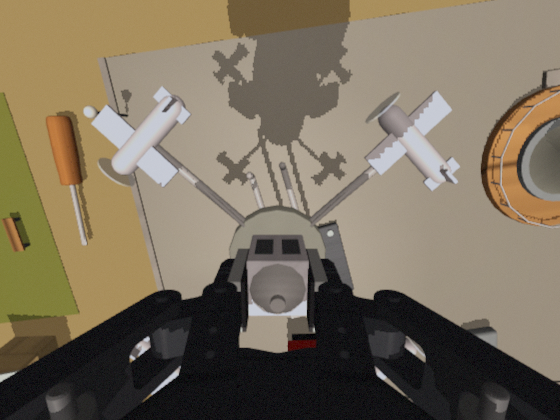

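View pics/s5.png

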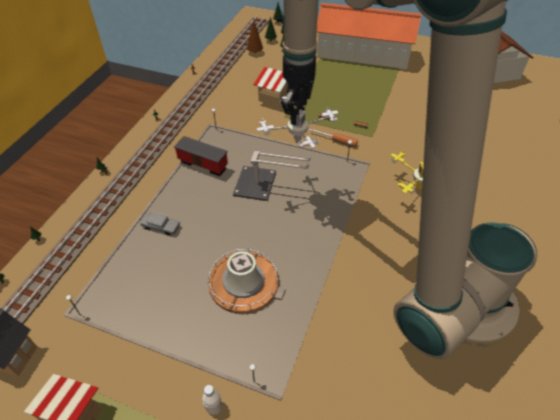

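```bash
python3 - <<'E'
from h import *
f=load('w5');s=bot.sense();M=R.from_rotvec(s['orientation']).as_matrix()
p=plane(f,280,120,.088);o=M.T@(p-s['ee_pos']);print(p,o)
yy=np.radians(45);X=np.array([-np.sin(yy),np.cos(yy)]);Y=np.array([np.cos(yy),np.sin(yy)])
t=np.array([.513,.147])-X*o[0]-Y*o[1];print(t)
rel([*t,.244],45)
E
```

```text
[ 0.42883272 -0.18121771  0.088     ] [0.07337784 0.00253599 0.15577718]
[0.56309275 0.09332081]
yaw y 82.44616876153655 turn -37.446168761536555 shift mm [-2.320e+01  2.925e+02 -2.000e-01] rotvec [ 2.000e-04 -2.800e-03  6.536e-01] q6 -1.9368377043220038 ee [ 0.5016 -0.1936  0.2436] t 6.0
```

```bash
python3 -m pendant '[[[-0.004,0.05,0],[0,0,0.11]],[[-0.008,0.1,0],[0,0,0.22]],[[-0.012,0.15,0],[0,0,0.33]],[[-0.016,0.2,0],[0,0,0.45]],[[-0.020,0.25,0],[0,0,0.56]],[[-0.022,0.28,0],[0,0,0.63]],[[-0.023,0.292,0],[0,0,0.6536]],[[-0.023,0.292,0],[0,0,0.6536]],[[-0.023,0.292,0],[0,0,0.6536]],[[-0.023,0.292,0],[0,0,0.6536]],[[-0.023,0.292,0],[0,0,0.6536]]]'
python3 - <<'E'
from h import *
f=grab('wrist','w6');rel([.513,.147,.244],45)
print(proj(f,[.513,.147,.088]),bot.sense()['dq'])
cv2.imwrite('pics/w6z.png',cv2.resize(f['color'][60:200,200:360],None,fx=5,fy=5,interpolation=cv2.INTER_CUBIC)[:600])
E
```

```text
time: 7.38
ee_pos: [0.5635, 0.0918, 0.245]
orientation: [1.204, 2.902, 0.0]
contact_force: [0.2, -0.4, -1.4]
grip_width: 0.0251
yaw y 44.953090863716824 turn 0.04690913628317617 shift mm [74.7  3.2  1. ] rotvec [ 0.0001  0.0001 -0.0008] q6 -0.7448234123449404 ee [0.5635 0.0919 0.245 ] t 7.425
(np.float64(279.7104438726441), np.float64(119.0495994569876)) [ 0.00431279 -0.00144578 -0.00179093  0.00095514 -0.00154134  0.00166607]
```

View pics/w6.png

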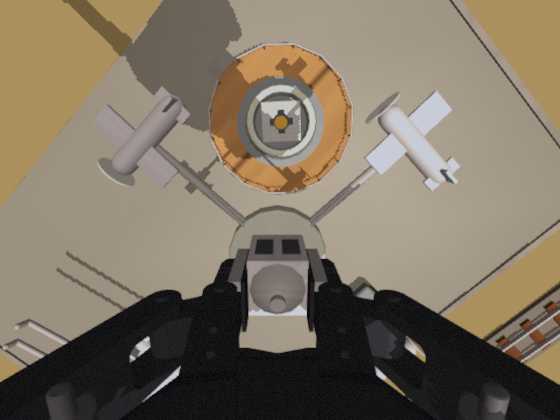

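View pics/w6z.png

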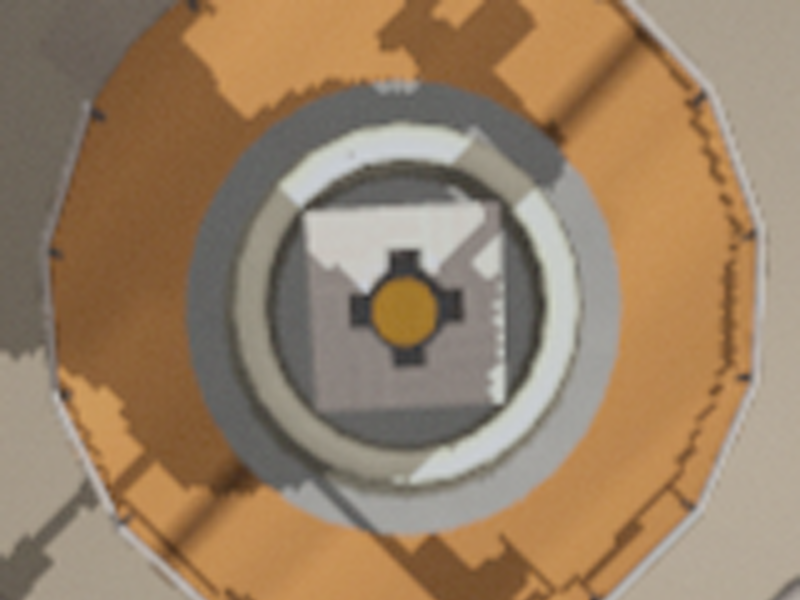

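The wrist view shows the socket clearly: cross-shaped mouth centred at about (280.7,121), gold thrust cup inside, and the boss nearly square to the tool.

```bash
python3 - <<'E'
from h import *
f=load('w6')
px=lambda x,y:((x+.5)/5-.5+200,(y+.5)/5-.5+60)
P=lambda x,y:plane(f,*px(x,y),.088)
C=[P(305,211),P(500,200),P(503,403),P(318,412)]
print('boss c',np.mean(C,0))
for i in range(4):
    e=C[(i+1)%4]-C[i];print(np.linalg.norm(e),np.degrees(np.arctan2(e[1],e[0]))%90)
S=[P(350,310),P(460,304),P(404,250),P(409,366)];print('slot c',np.mean(S,0))
for a,b in ((0,1),(2,3)):
    e=S[b]-S[a];print(np.linalg.norm(e),np.degrees(np.arctan2(e[1],e[0]))%90)
# segmentation of dark cross
crop=f['color'][60:200,200:360];
W=cloud(f);m=(abs(W[...,2]-.088)<.006)
Pm=W[60:200,200:360][m[60:200,200:360]];d=Pm[:,:2]-[.513,.147];k=np.hypot(*d.T)<.032
print('depth boss+ring mean',Pm[k].mean(0),k.sum())
# dome/lantern tilt check: hub ctr via crop
E
```

```text
boss c [0.51518016 0.14639983 0.088     ]
0.03607013073516074 47.99315026592973
0.03649155889839193 46.95683998705262
0.03536614653405532 47.66829508658847
0.03628509985716226 48.063520147223585
slot c [0.51503033 0.14635362 0.088     ]
0.02068605852895094 47.944065435925296
0.020905329153719593 47.71248597035243
depth boss+ring mean [0.51253208 0.14758951 0.08696341] 2340
```

```bash
python3 - <<'E'
from h import *
f=load('w6');s=bot.sense();e=s['ee_pos'];tip=e[2]-.0651
M=R.from_rotvec(s['orientation']).as_matrix()
g=f['color'][195:320,220:335];cv2.imwrite('pics/w6h.png',cv2.resize(g,None,fx=5,fy=5,interpolation=cv2.INTER_CUBIC))
for dx in (-.001,0,.001):
    b=e+M[:,0]*dx
    for h in (.104,.058): print(dx,h,proj(f,[b[0],b[1],tip+h]), 5*(np.array(proj(f,[b[0],b[1],tip+h]))-[220,195]))
E
```

```text
-0.001 0.104 (np.float64(274.6868622537736), np.float64(307.7589534619782)) [273.43431127 563.79476731]
-0.001 0.058 (np.float64(275.4213133183191), np.float64(258.9992076385731)) [277.10656659 319.99603819]
0 0.104 (np.float64(274.6813138215297), np.float64(305.4594492680665)) [273.40656911 552.29724634]
0 0.058 (np.float64(275.41847890472843), np.float64(257.25068120887363)) [277.09239452 311.25340604]
0.001 0.104 (np.float64(274.6757404950714), np.float64(303.149627862387)) [273.37870248 540.74813931]
0.001 0.058 (np.float64(275.4156352649164), np.float64(255.4964631991067)) [277.07817632 302.482316  ]
```

View pics/w6h.png

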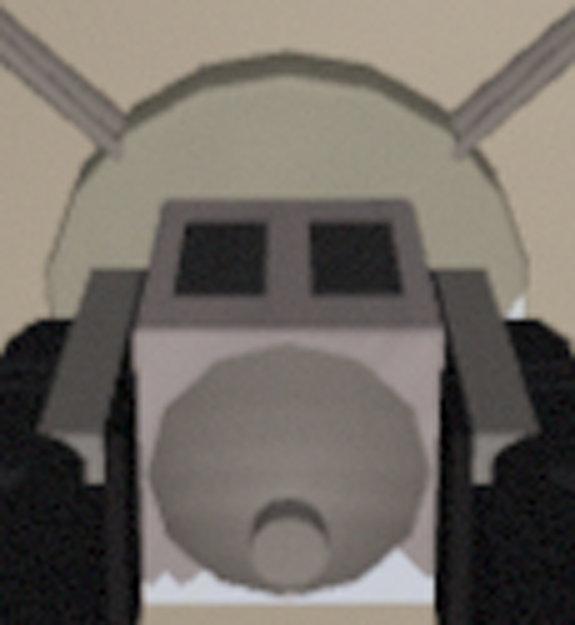

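```bash
python3 - <<'E'
from h import *
s=bot.sense();M=R.from_rotvec(s['orientation']).as_matrix();f=load('w6')
print(np.round(f['view'][:3,:3]@M,4),f['view'][:3,:3]@s['ee_pos']+f['view'][:3,3])
for t,e,o in (('w4',[0.5024,-0.1941,0.1351],[.207,3.134,0]),('w5',[0.5016,-.1936,.2436],[-0.207, -3.133, -0.001])):
    f=load(t);M=R.from_rotvec(o).as_matrix();print(t,np.round(f['view'][:3,:3]@M,4),f['view'][:3,:3]@e+f['view'][:3,3])
E
```

```text
[[ 0.000e+00  1.000e+00  7.000e-04]
 [-9.648e-01  2.000e-04 -2.630e-01]
 [-2.630e-01 -7.000e-04  9.648e-01]] [-0.0009321   0.02527453  0.15508095]
w4 [[ 2.000e-04  1.000e+00  7.000e-04]
 [-9.650e-01  4.000e-04 -2.623e-01]
 [-2.623e-01 -6.000e-04  9.650e-01]] [-7.11185704e-05  2.48968975e-02  1.55026871e-01]
w5 [[ 3.000e-04  1.000e+00  3.000e-04]
 [-9.649e-01  3.000e-04 -2.627e-01]
 [-2.627e-01 -2.000e-04  9.649e-01]] [-3.62179520e-05  2.47855624e-02  1.55371613e-01]
```

```bash
python3 - <<'E'
from h import *
f=load('w6');s=bot.sense();e=s['ee_pos'];tip=e[2]-.0651
M=R.from_rotvec(s['orientation']).as_matrix()
k=plane(f,220+(290.5)/5-.5,195+548.5/5-.5,tip+.104)
sock=np.array([.5151,.1464,.088])
d=M.T@(sock-k);print('rotor-axis world',k,'tool offset of knob from TCP',M.T@(k-e),'move tool',d)
# range of the mouth face from depth
W=f['range_z'][112:131,262:299];print(np.median(W), (f['view'][:3,:3]@sock+f['view'][:3,3])[2])
E
```

```text
rotor-axis world [0.56390513 0.0930497  0.28394694] tool offset of knob from TCP [ 0.00054275  0.001125   -0.03889993] move tool [0.0722551  0.00313435 0.19594075]
0.2885924 0.28744059825708773
```

```bash
python3 -m pendant '[[[0.03,0.0015,0],[0,0,-0.024]],[[0.06,0.0031,0],[0,0,-0.048]],[[0.0722,0.0031,0],[0,0,-0.048]],[[0.0722,0.0031,0.03],[0,0,-0.048]],[[0.0722,0.0031,0.06],[0,0,-0.048]],[[0.0722,0.0031,0.084],[0,0,-0.048]],[[0.0722,0.0031,0.084],[0,0,-0.048]],[[0.0722,0.0031,0.084],[0,0,-0.048]],[[0.0722,0.0031,0.084],[0,0,-0.048]],[[0.0722,0.0031,0.084],[0,0,-0.048]]]'
python3 - <<'E'
from h import *
f=grab('side','s7');g=grab('wrist','w7');rel([.5151,.1464,.160],47.7)
cv2.imwrite('pics/s7z.png',cv2.resize(f['color'][190:330,180:320],None,fx=4,fy=4,interpolation=cv2.INTER_CUBIC))
e=bot.sense()['ee_pos'];k=plane(g,277.6,304.2,e[2]-.0651+.104);print('knob',k)
E
```

```text
time: 8.68
ee_pos: [0.5153, 0.1457, 0.1619]
orientation: [1.132, 2.929, 0.002]
contact_force: [0.2, 0.3, -2.7]
grip_width: 0.0249
yaw y 47.75139874506449 turn -0.05139874506448905 shift mm [0.3 0.6 1.5] rotvec [0.0009 0.0007 0.0009] q6 -0.6877154022579691 ee [0.515  0.1457 0.1615] t 8.775
knob [0.5155205  0.14683952 0.20042043]
```

View pics/s7z.png

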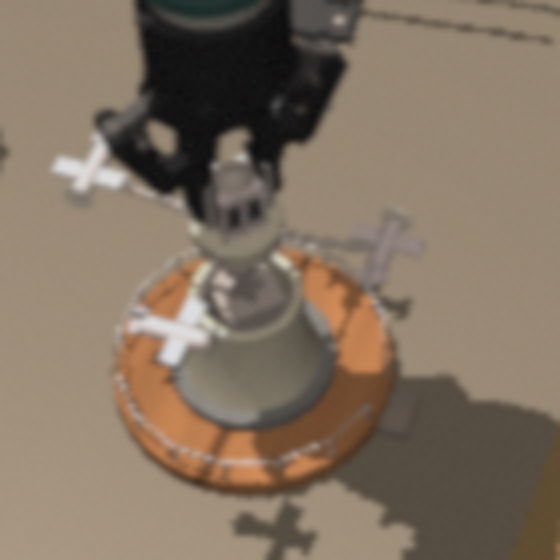

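View pics/w7.png

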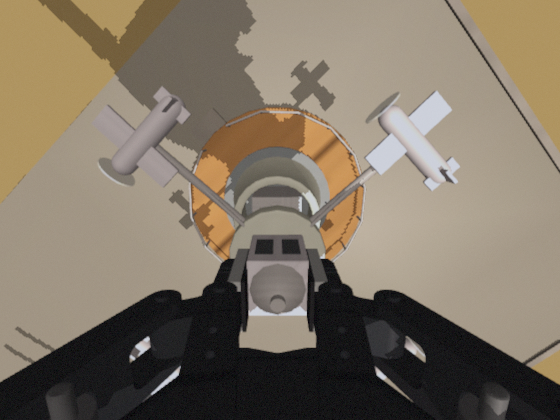

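```bash
python3 -m pendant '[[[0,0,0.004],[0,0,0]],[[0,0,0.008],[0,0,0]],[[0,0,0.012],[0,0,0]],[[0,0,0.014],[0,0,0]],[[0,0,0.014],[0,0,0]],[[0,0,0.014],[0,0,0]]]'
python3 - <<'E'
from h import *
rel([.5151,.1464,.128+.025],47.7);s=bot.sense();print(s['contact_force'],s['torque'])
E
```

```text
time: 9.52
ee_pos: [0.5148, 0.1457, 0.147]
orientation: [1.132, 2.93, 0.0]
contact_force: [0.6, -0.2, -2.1]
grip_width: 0.0248
yaw y 47.749331879165105 turn -0.04933187916509496 shift mm [ 0.2  0.7 -6. ] rotvec [0.0003 0.0001 0.0009] q6 -0.6877119912894522 ee [0.5148 0.1457 0.147 ] t 9.525
[ 0.57983193 -0.17413019 -2.10219477] [-0.03559079 -0.0480664   0.05608738]
```

```bash
python3 -m pendant '[[[0,0,0.002],[0,0,0]],[[0,0,0.004],[0,0,0]],[[0,0,0.006],[0,0,0]],[[0,0,0.006],[0,0,0]]]'
python3 - <<'E'
from h import *
rel([.5151,.1464,.1131],47.7);s=bot.sense();print(s['contact_force'],s['torque'])
E
```

```text
time: 10.02
ee_pos: [0.5145, 0.1457, 0.1407]
orientation: [-1.132, -2.93, 0.0]
contact_force: [-0.3, -0.1, -1.6]
grip_width: 0.0247
yaw y 47.75062418616317 turn -0.05062418616316222 shift mm [ 0.   1.  27.6] rotvec [-0.0003 -0.0004  0.0009] q6 -0.6877112141923044 ee [0.5145 0.1457 0.1407] t 10.025
[-0.28948944 -0.08874557 -1.57711408] [ 0.0149179  -0.061518    0.03207841]
```

No contact force, and the splines should be about 4 mm below the face, so it appears meshed. Continuing down.

```bash
python3 -m pendant '[[[0,0,0.003],[0,0,0]],[[0,0,0.006],[0,0,0]],[[0,0,0.009],[0,0,0]],[[0,0,0.012],[0,0,0]],[[0,0,0.014],[0,0,0]],[[0,0,0.014],[0,0,0]]]'
python3 - <<'E'
from h import *
rel([.5151,.1464,.1131],47.7);s=bot.sense();print(s['contact_force'],s['torque'])
E
```

```text
time: 10.78
ee_pos: [0.5145, 0.1457, 0.1267]
orientation: [-1.132, -2.93, 0.0]
contact_force: [0.3, 0.8, -2.4]
grip_width: 0.0249
yaw y 47.75080346245839 turn -0.05080346245838996 shift mm [ 0.   0.9 13.6] rotvec [-0.0003 -0.0003  0.0009] q6 -0.6877345909176785 ee [0.5145 0.1457 0.1267] t 10.775
[ 0.31502094  0.76390652 -2.36724336] [ 0.02437384 -0.0524366  -0.00876853]
```

```bash
python3 -m pendant '[[[0,0,0.003],[0,0,0]],[[0,0,0.006],[0,0,0]],[[0,0,0.009],[0,0,0]],[[0,0,0.011],[0,0,0]],[[0,0,0.0125],[0,0,0]],[[0,0,0.0125],[0,0,0]]]'
python3 - <<'E'
from h import *
rel([.5151,.1464,.1131],47.7);s=bot.sense();print(s['contact_force'],s['torque'])
E
```

```text
time: 11.52
ee_pos: [0.515, 0.1457, 0.1148]
orientation: [1.132, 2.93, 0.001]
contact_force: [-0.7, -0.3, 5.0]
grip_width: 0.0252
yaw y 47.7477057093436 turn -0.047705709343603075 shift mm [0.4 0.6 1.7] rotvec [0.0007 0.0005 0.0008] q6 -0.687698650659491 ee [0.515  0.1457 0.1148] t 11.525
[-0.74702971 -0.30943019  5.02611971] [-0.04595129  0.21176185  0.00946683]
```

Spring is felt (Fz −2 → +5 N). Next, the last 2 mm plus some press.

```bash
python3 -m pendant '[[[0,0,0.001],[0,0,0]],[[0,0,0.002],[0,0,0]],[[0,0,0.003],[0,0,0]],[[0,0,0.003],[0,0,0]]]'
python3 - <<'E'
from h import *
rel([.5151,.1464,.1131],47.7);s=bot.sense();print(s['contact_force'],s['torque'])
E
```

```text
time: 12.02
ee_pos: [0.515, 0.1457, 0.1131]
orientation: [1.132, 2.929, 0.001]
contact_force: [-3.2, -1.1, 13.4]
grip_width: 0.025
yaw y 47.75811321973091 turn -0.05811321973089889 shift mm [0.4 0.6 0. ] rotvec [0.0011 0.001  0.001 ] q6 -0.6877592911624665 ee [0.515  0.1457 0.1131] t 12.025
[-3.23292975 -1.13864885 13.42323773] [-0.15135601  0.59660937  0.03601057]
```

```bash
python3 -m pendant '[[[0,0,0.0008],[0,0,0]],[[0,0,0.0015],[0,0,0]],[[0,0,0.0015],[0,0,0]],[[0,0,0.0015],[0,0,0]]]'
python3 - <<'E'
from h import *
rel([.5151,.1464,.1131],47.7);s=bot.sense();print(s['contact_force'],s['torque'])
f=grab('side','s9');g=grab('wrist','w9')
cv2.imwrite('pics/s9z.png',cv2.resize(f['color'][190:330,180:320],None,fx=4,fy=4,interpolation=cv2.INTER_CUBIC))
W=cloud(g);m=(W[...,2]>.09)&(W[...,2]<.12)&(np.hypot(W[...,0]-.515,W[...,1]-.146)<.027);A=W[m];h=A[A[:,2]>.1]
c,*_=np.linalg.lstsq(np.c_[h[:,:2]-[.515,.146],np.ones(len(h))],h[:,2],rcond=None);print('hub top plane slopes,z',c,len(h),np.median(h[:,2]))
E
```

```text
time: 12.52
ee_pos: [0.515, 0.1457, 0.1131]
orientation: [1.131, 2.929, 0.002]
contact_force: [-6.3, -1.6, 22.6]
grip_width: 0.0253
yaw y 47.761575796245964 turn -0.0615757962459611 shift mm [ 0.4  0.6 -0. ] rotvec [0.0016 0.0015 0.0011] q6 -0.6877475125452358 ee [0.515  0.1457 0.1131] t 12.525
[-6.31200362 -1.57620493 22.56711244] [-0.24585695  1.06268141 -0.04562294]
hub top plane slopes,z [ 0.11762429 -0.10819319  0.10981761] 2931 0.10651039365753169
```

View pics/s9z.png

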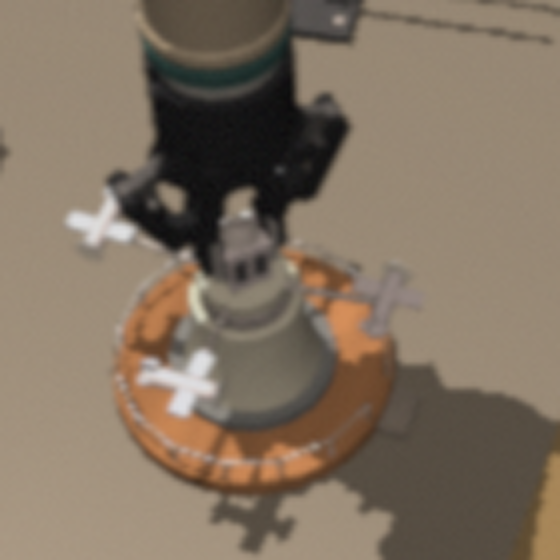

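View pics/w9.png

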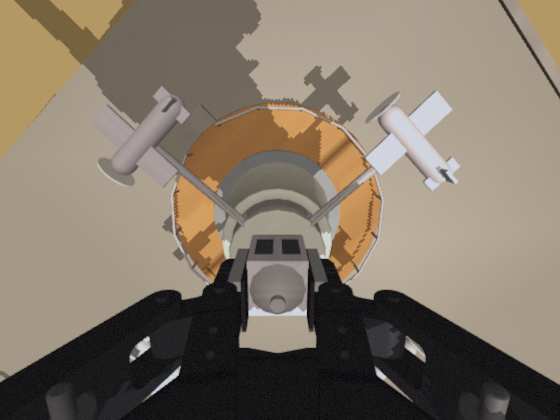

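```bash
python3 - <<'E'
from h import *
def fit(t):
    g=load(t);W=cloud(g);A=W[207:233,250:306].reshape(-1,3);c0=np.nanmedian(A,0);A=A[abs(A[:,2]-c0[2])<.008]
    c,*_=np.linalg.lstsq(np.c_[A[:,:2]-c0[:2],np.ones(len(A))],A[:,2],rcond=None);print(t,len(A),'slope deg',np.degrees(c[:2]),'z',c[2])
for t in ('w4','w7','w9'): fit(t)
# knob pixel drift between frames
a=cv2.cvtColor(load('w7')['color'],6)[235:315,245:312];b=cv2.cvtColor(load('w9')['color'],6)
for t in ('w4','w6','w9'):
    r=cv2.matchTemplate(cv2.cvtColor(load(t)['color'],6),a,cv2.TM_CCOEFF_NORMED);print(t,cv2.minMaxLoc(r)[1::2])
print(bot.sense()['contact_force'],bot.sense()['time'])
for n in ('top',):grab(n,'t9')
E
```

```text
w4 1308 slope deg [13.78228273 -2.33557078] z 0.12778043071237724
w7 1304 slope deg [ 9.95000462 -9.27068832] z 0.15429877443095247
w9 1312 slope deg [ 9.60252707 -9.41114331] z 0.1056548436517491
w4 (0.9771479964256287, (245, 235))
w6 (0.9936529397964478, (245, 235))
w9 (0.9928890466690063, (245, 235))
[-5.66484154 -1.27004861 21.67148423] 12.625
```

View pics/t9.png

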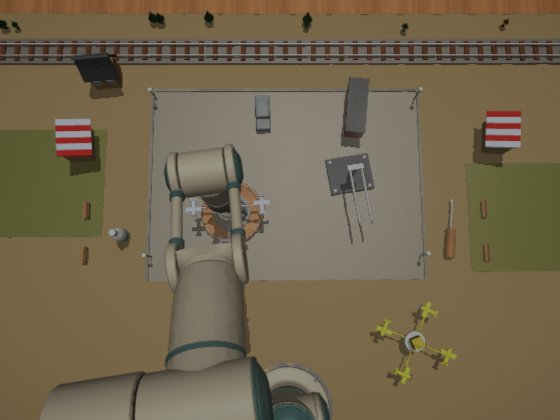

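```bash
python3 -m pendant '[[[0,0,0],[0,0,0]],[[0,0,0],[0,0,0]],[[0,0,0],[0,0,0]],[[0,0,0],[0,0,0]],[[0,0,0],[0,0,0]],[[0,0,0],[0,0,0]],[[0,0,0],[0,0,0]],[[0,0,0],[0,0,0]]]'
python3 - <<'E'
from h import *
s=bot.sense();print(s['contact_force'],s['ee_pos'],s['time'])
print(bot.close_job())
E
```

```text
time: 13.68
ee_pos: [0.515, 0.1457, 0.1131]
orientation: [1.131, 2.929, 0.002]
contact_force: [-5.2, -1.8, 22.7]
grip_width: 0.025
[-5.22022379 -1.7948132  22.68750644] [0.51497407 0.1457025  0.11308298] 13.675
the job is handed in; nothing more can be done
None
```

The rotor is back on the ride. I lifted it off the fork stand, lined its splines up with the socket, lowered it until they meshed and pressed it home. I handed the job in at about 13.7 s, still gripping it and pressing down.

**What the last checks showed:**
- **Seated:** the tool stopped at z 0.1131 m, which is the height I calculated for fully home. Pressing harder raised the force but did not move it further.
- **Press and grip:** the downward push held at about 23 N for a second, against the spring's 8 N at home. The jaws held at 25 mm on the lantern.
- **Flatness:** the rotor looks the same in the gripper's camera as before insertion, and the hub's top reads about 0.106 m high, as expected.
- **Other things:** in the final top view they look undisturbed and the yellow look-alike has not been touched.

**What disagreed:**
- **Side force:** about 5 N of sideways force and up to 1 N m of moment remain, from a misalignment of about 0.5 mm.
- **Hub tilt reading:** fitting a plane to the depth image showed a false tilt of about 14°. It read the same while the rotor sat flat on the stand, so I ignored it.
- **Socket position:** the fixed cameras placed the socket 1 to 5 mm away from where the wrist camera did. I used the wrist camera.

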